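# Clear the canisters, fetch the nested jade cup for inspection, put the canisters back

### The job

The pale jade cup has to go on the light plate for inspection. First clear the red and the yellow canister that crowd it onto the blue side tray, both standing up; then lift the pale cup straight out of the dark cup in which it is nested and stand it upright in the middle of the plate's round white window; finally put each canister back in the middle of the disc of its own colour. Set everything down without dropping or tipping it, and leave the dark cup, the brass ring and the seal stone where they are.

Things in the scene. Friction and masses are not known exactly. Their poses are not given: they have to be found in the camera images.
- red_can_mid (a point): red canister, upright: white cylinder, 50 mm in diameter, 145 mm tall, red lid (top 30 mm, same diameter) and band; about 0.28 kg. Starts on the red disc. The point is its centre, 72.5 mm above its underside; z up along its axis. Too tall to be gripped from above at mid-height (a gripper would run onto its top): grip it by the lid, 50 to 58 mm above this point, clear of the cups.
- yellow_can_mid (a point): yellow canister, upright: white cylinder, 50 mm in diameter, 145 mm tall, yellow lid (top 30 mm, same diameter) and band; about 0.28 kg. Starts on the yellow disc. The point is its centre, 72.5 mm above its underside; z up along its axis. Too tall to be gripped from above at mid-height (a gripper would run onto its top): grip it by the lid, 50 to 58 mm above this point, clear of the cups.
- pale_cup_mid (a point): pale green open cup, 56 mm tall, outer diameter 56 mm at the rim, 51 mm at 26 mm above its foot, 40 mm at the foot; about 0.14 kg. The point is its centre, 28 mm above its foot; z up. It starts nested in the dark cup: foot on the dark cup's inner floor, 1 to 2 mm of play round the foot, its top 30 mm standing out above the dark rim: grip it there from outside, from above.
- dark_cup: dark green jade cup, 48 mm tall, outer diameter 70 mm at the flared rim, 52 mm half-way up and 42 mm at the foot, wall 4 mm, thick base (inner floor 22 mm above its foot); about 0.26 kg, loose. It stands on the black mat, some 68 mm from the axis of each canister (about 8 mm free between). Origin at the centre of its underside, z up. It is to stay where it is.
- red_disc: flat red disc, 76 mm in diameter, 4 mm thick, fixed on the black mat: the red canister's place. Origin at the centre of its underside (its top is 4 mm higher), z up. The two discs' centres are 100 mm apart.
- yellow_disc: flat yellow disc, 76 mm in diameter, 4 mm thick, fixed on the black mat: the yellow canister's place. Origin at the centre of its underside (its top is 4 mm higher), z up.
- tray: blue side tray, fixed, open at the top: 130 mm along its x, 210 mm along its y, rim 12 mm high, wall and floor 4 mm thick, so its inner floor is 4 mm above its origin (centre of its underside). Both canisters fit side by side along y, for example 50 mm either side of the centre.
- light_plate: light plate, fixed: square aluminium plate, 130 x 130 mm, 18 mm high, with a flush round white window of 84 mm diameter in the middle and a small black button in one corner. Origin at the centre of its underside; the cup stands 18 mm higher. z up.
- brass_ring: flat brass ring, 72 mm in diameter, 6 mm high, loose on the table beside the mat; a bystander. Origin at the centre of its underside.
- seal_stone: grey-green jade seal stone with a round top, 30 x 30 mm, 63 mm tall, loose on the table beside the mat; a bystander. Origin at the centre of its underside.

How it is judged:
By the outcome, as a careful person would: the job done as asked, in the order asked, and still so for the second after the job is handed in, with the robot touching nothing.
It also fails if it takes over 115 s, if anything falls off the work surface, if the arm or the gripper's body presses on something with over 40 N, if the wrist force passes 120 N, or if a joint passes its speed limit or range.

### The arm

A 6-joint arm with a two-finger parallel gripper is mounted at the origin on the work surface. World frame = base frame: x ahead of the robot, y to its left, z up, the work surface at z = 0. Lengths are in mm, angles in degrees, forces in N, time in s.
With the tool pointing down it reaches from about 350 to 850 mm from the base axis. Payload 8.1 kg.
Tool frame: the origin (TCP) lies at the very end of the fingers, on their centre line; the grasp point (between the pads) lies 19 mm behind it; z points along the fingers, y is the line along which they close (so a half turn about z gives the same grasp; the last joint's range is limited). The gripper opens to 85 mm and grips with 20 to 120 N. Pads are 22 mm wide; open, the fingers measure 114 mm over their backs; the gripper's body (76 mm by 85 mm) begins 54 mm behind the grasp point. The pads swing forward as they close: fully open they stand 13 mm farther back than shut.
Start: joints at [-80.237, 7.471, 85.268, -0, 87.261, -4.893], TCP at [151.832, -580.476, 231.292] pointing down, gripper open.
Joint ranges: [-169.43, 169.43], [-51.17, 129.36], [1.28, 143.12], [-76.62, 256.62], [0, 156.53], [-152.29, 152.29]. Speed limits (degrees/s): [136.94, 136.94, 159.86, 180, 180, 180].

### API

Orientations are given as [roll, pitch, yaw] about the fixed x, y, z axes, in that order (R = Rz(yaw) Ry(pitch) Rx(roll)).
In Python, from bench import sense, eyes, job, models gives the robot as it stands. The module is installed in compiled form; this text tells all that it offers.
- The arm moves only by the tool apply_moves, never from a script. Its argument "rows" is a list of rows, each a list of 6 numbers: the shift along the tool's x, y, z in mm, then the turn, a rotation vector about the tool's x, y, z in rad. In form: [[dx, dy, dz, rx, ry, rz], ...]. A call has exactly 5 rows; each row shifts and turns the commanded pose from where the row before left it, along the tool's axes as they then stand; what a row does not reach is not made up. A row lasts 1/8 s, in which the tool goes at most 62.5 mm and 10.7 degrees, less where a joint would pass 70% of its speed; a pose out of reach is approached as far as the arm can. A call is refused whole if a number of a shift passes 62.5 or a number of a turn 0.188, either way. A call with a gripper value outside its range is refused whole. "fingers" is the finger opening in mm, from 0 to 85.4, set as the call begins (left out, the last holds). The fingers move at their own pace and stop on an object; "grip_force" is the grip in N (left out, the last holds). Time passes only in rows, so rows that do not move let the fingers close, or fill a call up. It gives the time, the measured TCP pose, the force, the opening and the grip force at its end, in the units of the state.
- sense(): the state, without advancing time (a new reading comes with each control period).
- eyes.snapshot(name): name is "scene" or "top" or "wrist"; returns (picture, depth): 420x560x3 uint8, red, green, blue; 420x560 float32, mm along the optical axis (not along the pixel's ray), 0 where there is no reading.
- eyes.get_calibration(name): a dict with "intrinsics" (3x3 intrinsics, pixels), "R" (3x3) and "t" (3): a world point X has camera coordinates R X + t; the wrist camera has in their place "mount" (4x4, takes a point from camera to tool coordinates, whose origin is the TCP and whose axes are the flange's). Camera axes: x right, y down, z forward; pixel columns grow to the right and rows downward; lengths in mm; the calibration is good to about 2 mm. A picture is of the moment at which its call begins: read the wrist's pose just before it. get_calibration takes no time and is no camera call.
- job.hand_in(): hands the job in; it is judged then, once.
Trained networks look in the newest picture that a camera, given by its name, has taken for a name from the list of things; names that differ only in an ending like _2 or _b are one class to them, and where a whole thing is asked for, a point or a joint stands for the part that bears it (a point fixed in the world has none). Each returns a list of dicts, best first, with "confidence" (0 to 1); they miss things now and then, are a little off and sometimes report something else, mostly with a low value. They report only what shows in the picture. A call takes as long as a camera call.
- models.boxes_of(name, camera): "xyz" ([x, y, z] in mm, in world coordinates, good to about 4 mm: the middle of the surface that is visible of it).
- models.cut_out(name, camera): "pixels" (420x560 bool, what is visible of it).
- models.place_of(name, camera): "xyz" ([x, y, z] in mm, in world coordinates, good to about 4 mm: a listed point, or the origin of a listed thing).
The state is a dict: "time": time; "joint_pos": joint angles; "qd": joint speeds; "joint_efforts": joint torques, N m; "tool_pos": TCP position; "tcp_rot": TCP orientation; "ft_force": force on the tool from outside, world axes, zero at the start; "wrist_torque": the same for the moment, N m; "finger_gap": finger opening in mm; "grip_force": force on a finger pad.
Only numpy, scipy, OpenCV 4.12 (cv2) and the standard library are available. Lean on these libraries where they do the work, as an engineer would, in place of code of your own. Each camera call takes 0.05 s, during which the arm holds its last target. There are 200 camera calls.

## Working session

There is one attempt and no reset: what is moved stays moved. The work goes in short steps, Python scripts to look and compute and a tool call to move; the robot and the scene stay as the last step left them, time stands still between calls to the robot, and variables do not carry over. Pictures are saved under pics/ and viewed, at most 14 in all, crops included, and the job is handed in when it is done.

Besides the shell and the picture viewer there is one more tool, called after ">>>" by a JSON object that holds its "op" and its "data", one argument or row to a line. apply_moves: Moves the arm, as the interface text tells. Its arguments: {"type":"object","properties":{"rows":{"type":"array"},"fingers":{"type":"number"},"grip_force":{"type":"number"}},"required":["rows"]}

```bash
mkdir -p pics
cat > h.py <<'E'
import numpy as np, cv2
from bench import sense, eyes, job, models
def snap(c):
    p,d=eyes.snapshot(c); return p,d
def save(p,n): cv2.imwrite('pics/'+n,p[:,:,::-1])
def world(c,d,mask=None,st=None):
    k=eyes.get_calibration(c); K=np.array(k['intrinsics'])
    v,u=np.mgrid[0:d.shape[0],0:d.shape[1]]
    P=np.stack([(u-K[0,2])/K[0,0]*d,(v-K[1,2])/K[1,1]*d,d],-1)
    return (P-np.array(k['t']))@np.array(k['R'])
E
python3 - <<'E'
from h import *
s=sense(); print({k:np.round(v,2).tolist() for k,v in s.items()})
for c in ('top','scene'):
    p,d=snap(c); save(p,c+'0.png'); np.savez(c+'0.npz',p=p,d=d)
    for n in 'red_can_mid yellow_can_mid pale_cup_mid dark_cup red_disc yellow_disc tray light_plate brass_ring seal_stone'.split():
        r=models.place_of(n,c); print(c,n,[(np.round(q['xyz'],1).tolist(),round(q['confidence'],2)) for q in r[:2]])
k=eyes.get_calibration('top');print(k)
E
```

```text
{'time': 0.0, 'joint_pos': [-80.24, 7.52, 85.33, 0.0, 87.26, -4.89], 'qd': [-0.03, -0.04, -0.0, -0.02, -0.01, 0.0], 'joint_efforts': [0.0, -56.94, -50.06, -0.0, 0.01, -0.0], 'tool_pos': [151.74, -579.92, 230.23], 'tcp_rot': [-179.89, -0.01, 14.66], 'ft_force': [0.39, -0.57, 0.14], 'wrist_torque': [0.01, -0.0, -0.0], 'grip_force': 0.0, 'finger_gap': 85.12}
top red_can_mid [([539.1, -83.3, 3.2], 0.4)]
top yellow_can_mid [([539.7, 12.4, 79.6], 0.62)]
top pale_cup_mid [([587.9, -32.9, 54.4], 0.8)]
top dark_cup [([586.0, -38.9, 2.4], 0.5)]
top red_disc [([538.0, -85.6, 1.1], 0.81), ([663.9, -231.0, 0.4], 0.68)]
top yellow_disc [([537.5, 17.6, 4.3], 0.87)]
top tray []
top light_plate [([497.6, -306.2, -0.9], 0.62)]
top brass_ring [([665.1, -232.8, -2.6], 0.72)]
top seal_stone [([667.9, 215.9, -4.3], 0.46)]
scene red_can_mid [([537.5, -88.9, 77.1], 0.81)]
scene yellow_can_mid [([536.9, 15.3, 80.7], 0.64)]
scene pale_cup_mid [([582.0, -36.0, 53.6], 0.82)]
scene dark_cup [([584.5, -29.5, 2.9], 0.84)]
scene red_disc [([533.4, -82.5, 4.2], 0.63)]
scene yellow_disc [([538.5, 15.2, 4.7], 0.66)]
scene tray [([515.9, 294.8, 2.3], 0.8)]
scene light_plate [([498.5, -309.2, -2.1], 0.94)]
scene brass_ring [([661.4, -230.8, 0.4], 0.9), ([515.5, 295.3, 2.0], 0.24)]
scene seal_stone []
{'intrinsics': array([[476.43818972,   0.        , 275.0357457 ],
       [  0.        , 476.43818972, 206.97572303],
       [  0.        ,   0.        ,   1.        ]]), 'R': array([[ 0.00210252, -0.99980194,  0.01979065],
       [-0.98036949, -0.00596274, -0.19707892],
       [ 0.19715789, -0.01898779, -0.98018785]]), 't': array([ -18.09915857,  582.84262838, 1082.46681515])}
```

View pics/top0.png

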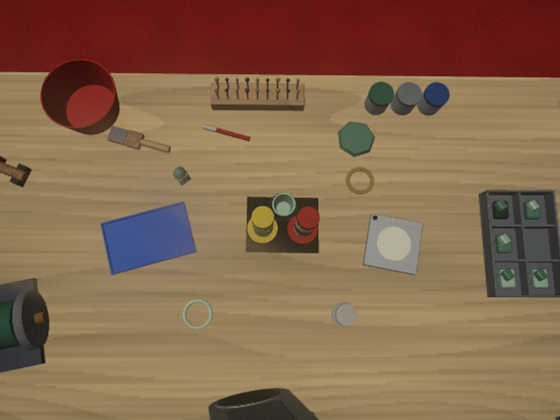

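View pics/scene0.png

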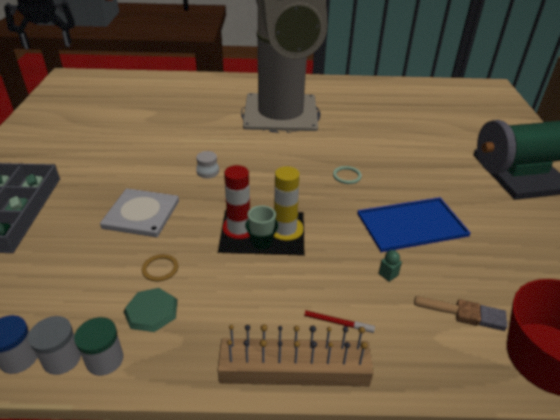

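Top view: yellow can (262,220), red can (305,222), cups (284,205), tray (149,238), plate window (393,243). Scene view agrees: red can (237,200), yellow can (287,200), tray (412,222). Now I'll refine the positions with depth.

Run:
```python
from h import *
for c in ('top','scene'):
    z=np.load(c+'0.npz'); p,d=z['p'],z['d']; W=world(c,d); h=cv2.cvtColor(p,cv2.COLOR_RGB2HSV).astype(int)
    H,S,V=h[...,0],h[...,1],h[...,2]; X,Y,Z=W[...,0],W[...,1],W[...,2]
    near=lambda x,y,r:(np.hypot(X-x,Y-y)<r)&(d>0)
    def rep(n,m):
        q=W[m]; 
        if len(q)<5: print(c,n,'few',len(q));return
        (cx,cy),r=cv2.minEnclosingCircle(q[:,:2].astype(np.float32))
        b=cv2.minAreaRect(q[:,:2].astype(np.float32))
        print(c,n,len(q),'mean',q.mean(0).round(1),'circ',round(cx,1),round(cy,1),round(r,1),'rect',np.round(b[0],1),np.round(b[1],1),round(b[2],1))
    rep('redlid',near(538,-86,45)&(Z>143)); rep('yellid',near(538,15,45)&(Z>143))
    red=((H<8)|(H>172))&(S>150)&(V>50); yel=(H>20)&(H<34)&(S>150)
    rep('reddisc',near(538,-86,55)&(Z<14)&red); rep('yeldisc',near(538,15,55)&(Z<14)&yel)
    rep('pale',near(585,-34,45)&(Z>66)&(Z<90)&(H>35)&(H<95))
    rep('window',near(498,-307,60)&(S<60)&(V>150))
    rep('plate',near(498,-307,100)&(Z>12)&(S<60))
    blue=(H>105)&(H<130)&(S>150)
    rep('tray',near(516,295,150)&blue)
    rep('brass',near(664,-231,50)&(Z>3)&(Z<12)&(H>10)&(H<30))
    rep('seal',near(668,216,40)&(Z>20))
```

```text
top redlid 402 mean [542.7 -87.2 152.3] circ 543.0 -88.0 25.2 rect [543.1 -87.2] [46.3 48.3] 89.7
top yellid 404 mean [542.7  12.4 152.4] circ 543.5 12.2 25.1 rect [542.8  12.4] [48.2 48.3] 41.7
top reddisc 313 mean [528.5 -77.9   6.9] circ 546.6 -84.9 44.5 rect [538.8 -80.9] [78.4 69.2] 40.4
top yeldisc 280 mean [529.   16.8   6.8] circ 547.8 16.3 44.5 rect [539.7  18.2] [79.7 67.8] 61.9
top pale 137 mean [586.9 -37.2  79.1] circ 587.0 -36.2 27.7 rect [586.2 -36.4] [51.9 53.6] 89.9
top window 965 mean [ 502.2 -307.1   19. ] circ 502.7 -307.8 44.0 rect [ 502.2 -307. ] [83.7 85.5] 44.6
top plate 2715 mean [ 501.5 -306.8   18.5] circ 501.8 -307.7 88.6 rect [ 502.6 -307.6] [130.1 128.9] 79.4
top tray 12 mean [484.1 373.4  11.6] circ 498.1 355.5 74.0 rect [480.5 370.9] [148.   46.9] 48.7
top brass 395 mean [ 664.8 -232.7    5.8] circ 664.0 -230.7 49.7 rect [ 665.  -232.1] [93.1 95.2] 54.4
top seal 176 mean [665.4 213.8  50.4] circ 669.3 216.2 20.2 rect [669.  216.4] [29.9 29.4] 40.2
scene redlid 361 mean [546.7 -84.7 150.8] circ 542.2 -85.0 26.2 rect [542.7 -84.8] [50.  48.9] 29.3
scene 
[... 209 characters left out ...]
44 mean [558.8  29.8   5.9] circ 537.0 23.8 48.6 rect [545.1  34.7] [45.2 95.6] 53.8
scene pale 345 mean [587.2 -33.2  74.9] circ 586.1 -33.5 28.4 rect [587.  -33.7] [53.8 53.2] 45.1
scene window 656 mean [ 502.3 -305.9   18.4] circ 502.1 -306.2 41.9 rect [ 501.9 -306.3] [76.6 80.4] 3.5
scene plate 2288 mean [ 507.9 -304.5   17.8] circ 503.5 -306.2 90.3 rect [ 501.2 -305.5] [130.9 133.5] 79.1
scene tray 3669 mean [517.3 296.1   5.3] circ 515.9 296.0 122.6 rect [516.4 296.1] [133.  210.3] 15.7
scene brass 407 mean [ 666.6 -229.8    5.6] circ 663.2 -230.5 46.6 rect [ 662.8 -230.3] [92.7 72.3] 42.3
scene seal 391 mean [675.9 216.5  43.5] circ 670.4 218.8 20.3 rect [668.9 218.4] [31.1 32.6] 41.4
```

>>> {"op": "apply_moves", "data": {
  "rows": [
    [0,0,0,0,0,-0.18],
    [0,0,0,0,0,-0.18],
    [0,0,0,0,0,-0.18],
    [0,0,0,0,0,-0.18],
    [0,0,0,0,0,-0.18]
  ],
  "fingers": 85,
  "grip_force": 60
}}

```text
time: 1.72
tool_pos: [151.8, -580.5, 231.3]
tcp_rot: [180.0, -0.0, 66.6]
ft_force: [0.5, 0.6, -0.2]
finger_gap: 85.1
grip_force: 0.0
```

>>> {"op": "apply_moves", "data": {
  "rows": [
    [0,0,0,0,0,-0.138],
    [0,0,0,0,0,-0.138],
    [0,0,0,0,0,-0.138],
    [40,35,0,0,0,0],
    [45,40,0,0,0,0]
  ]
}}

```text
time: 2.35
tool_pos: [227.1, -494.9, 231.1]
tcp_rot: [180.0, -0.0, 89.8]
ft_force: [0.5, 0.3, 1.2]
finger_gap: 85.1
grip_force: 0.0
```

>>> {"op": "apply_moves", "data": {
  "rows": [
    [45,35,0,0,0,0],
    [45,35,0,0,0,0],
    [45,35,0,0,0,0],
    [45,35,0,0,0,0],
    [45,35,0,0,0,0]
  ]
}}

```text
time: 2.98
tool_pos: [403.1, -269.2, 231.6]
tcp_rot: [180.0, 0.0, 89.9]
ft_force: [0.5, -0.1, 0.8]
finger_gap: 84.9
grip_force: 0.0
```

>>> {"op": "apply_moves", "data": {
  "rows": [
    [45,35,0,0,0,0],
    [45,35,0,0,0,0],
    [45,35,0,0,0,0],
    [40,30,0,0,0,0],
    [0,0,0,0,0,0]
  ]
}}

```text
time: 3.6
tool_pos: [538.7, -92.8, 231.1]
tcp_rot: [180.0, -0.0, 90.2]
ft_force: [0.1, 0.2, -0.1]
finger_gap: 85.0
grip_force: 0.0
```

```bash
cat >> h.py <<'E'
from scipy.spatial.transform import Rotation as Ro
def wworld():
    s=sense(); p,d=eyes.snapshot('wrist'); k=eyes.get_calibration('wrist'); K=np.array(k['intrinsics']); M=np.array(k['mount'])
    v,u=np.mgrid[0:d.shape[0],0:d.shape[1]]
    P=np.stack([(u-K[0,2])/K[0,0]*d,(v-K[1,2])/K[1,1]*d,d],-1)
    T=P@M[:3,:3].T+M[:3,3]
    return p,d,T@Ro.from_euler('xyz',s['tcp_rot'],degrees=True).as_matrix().T+np.array(s['tool_pos'])
def circ(n,q):
    if len(q)<5: print(n,'few',len(q));return
    (cx,cy),r=cv2.minEnclosingCircle(q[:,:2].astype(np.float32))
    b=cv2.minAreaRect(q[:,:2].astype(np.float32)); print(n,len(q),'mean',q.mean(0).round(1),'circ',round(cx,1),round(cy,1),round(r,1),'rect',np.round(b[0],1),np.round(b[1],1))
E
python3 - <<'E'
from h import *
p,d,W=wworld(); save(p,'w1.png'); X,Y,Z=np.moveaxis(W,-1,0)
for n,y,a,b in (('red',-86,140,156),('yel',14,140,156)):
    circ(n,W[(d>0)&(np.hypot(X-542,Y-y)<40)&(Z>a)&(Z<b)])
circ('pale',W[(d>0)&(np.hypot(X-587,Y+35.5)<40)&(Z>68)&(Z<90)])
E
```

```text
red 3755 mean [538.6 -84.8 152.5] circ 538.5 -86.4 25.1 rect [538.7 -86.2] [49.5 49.1]
yel 5321 mean [538.9  13.6 152.6] circ 538.9 13.5 24.9 rect [539.   13.3] [49.1 49.3]
pale 1213 mean [585.5 -35.1  79.4] circ 582.2 -35.2 27.8 rect [582.2 -35.2] [54.6 54.7]
```

View pics/w1.png

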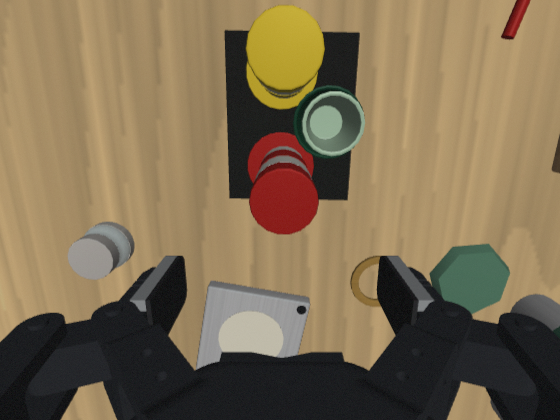

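Wrist view: red lid (284,200), yellow lid (285,47), cups (330,122); consistent with the world estimates within about 3 mm. I'll descend on red.

>>> {"op": "apply_moves", "data": {
  "rows": [
    [6.5,2,0,0,0,0],
    [0,0,35,0,0,0],
    [0,0,35,0,0,0],
    [0,0,30,0,0,0],
    [0,0,20,0,0,0]
  ]
}}

```text
time: 4.28
tool_pos: [538.0, -90.2, 109.7]
tcp_rot: [-179.9, -0.0, 89.8]
ft_force: [-0.5, 0.2, 0.2]
finger_gap: 84.8
grip_force: 0.0
```

>>> {"op": "apply_moves", "data": {
  "rows": [
    [0,0,0,0,0,0],
    [0,0,0,0,0,0],
    [0,0,0,0,0,0],
    [0,0,0,0,0,0],
    [0,0,0,0,0,0]
  ],
  "fingers": 40
}}

```text
time: 4.9
tool_pos: [540.3, -89.8, 112.9]
tcp_rot: [179.9, 0.1, 89.9]
ft_force: [-0.7, -1.8, 6.8]
finger_gap: 48.7
grip_force: 62.9
```

>>> {"op": "apply_moves", "data": {
  "rows": [
    [0,0,-8,0,0,0],
    [0,0,-16,0,0,0],
    [0,0,-20,0,0,0],
    [0,-15,-10,0,0,0],
    [0,-30,0,0,0,0]
  ]
}}

```text
time: 5.52
tool_pos: [495.6, -89.7, 168.3]
tcp_rot: [179.8, 0.1, 90.0]
ft_force: [-0.4, -0.2, -1.7]
finger_gap: 48.8
grip_force: 62.7
```

>>> {"op": "apply_moves", "data": {
  "rows": [
    [0,-35,0,0,0,0],
    [20,-20,0,0,0,0],
    [40,-10,0,0,0,0],
    [45,0,0,0,0,0],
    [45,0,0,0,0,0]
  ]
}}

```text
time: 6.15
tool_pos: [429.8, 61.9, 167.1]
tcp_rot: [179.9, -0.0, 89.9]
ft_force: [0.3, -0.1, -1.9]
finger_gap: 48.9
grip_force: 62.9
```

>>> {"op": "apply_moves", "data": {
  "rows": [
    [45,0,0,0,0,0],
    [45,10,0,0,0,0],
    [45,20,0,0,0,0],
    [45,20,0,0,0,0],
    [40,15,0,0,0,0]
  ]
}}

```text
time: 6.78
tool_pos: [495.7, 282.7, 166.9]
tcp_rot: [179.9, -0.0, 90.0]
ft_force: [0.7, -0.1, -1.9]
finger_gap: 48.9
grip_force: 62.9
```

>>> {"op": "apply_moves", "data": {
  "rows": [
    [30,5,0,0,0,0],
    [20,2,0,0,0,0],
    [8,0,0,0,0,0],
    [0,0,0,0,0,0],
    [0,0,0,0,0,0]
  ]
}}

```text
time: 7.4
tool_pos: [501.7, 337.8, 165.4]
tcp_rot: [-180.0, 0.0, 89.9]
ft_force: [-0.0, -0.7, -1.4]
finger_gap: 48.7
grip_force: 62.9
```

>>> {"op": "apply_moves", "data": {
  "rows": [
    [0,0,20,0,0,0],
    [0,0,15,0,0,0],
    [0,0,8,0,0,0],
    [0,0,4,0,0,0],
    [0,0,3,0,0,0]
  ]
}}

```text
time: 8.02
tool_pos: [501.9, 338.8, 115.3]
tcp_rot: [180.0, -0.0, 89.9]
ft_force: [-0.1, -0.0, -1.4]
finger_gap: 49.0
grip_force: 62.9
```

>>> {"op": "apply_moves", "data": {
  "rows": [
    [0,0,1,0,0,0],
    [0,0,1,0,0,0],
    [0,0,0.5,0,0,0],
    [0,0,0,0,0,0],
    [0,0,0,0,0,0]
  ]
}}

```text
time: 8.65
tool_pos: [501.8, 338.7, 112.9]
tcp_rot: [180.0, -0.0, 89.9]
ft_force: [0.4, 0.0, -2.7]
finger_gap: 48.7
grip_force: 62.9
```

>>> {"op": "apply_moves", "data": {
  "rows": [
    [0,0,0.5,0,0,0],
    [0,0,0.5,0,0,0],
    [0,0,0.5,0,0,0],
    [0,0,0,0,0,0],
    [0,0,0,0,0,0]
  ]
}}

```text
time: 9.28
tool_pos: [501.8, 338.7, 111.3]
tcp_rot: [-180.0, -0.0, 89.9]
ft_force: [-0.3, -0.6, -2.5]
finger_gap: 48.9
grip_force: 62.9
```

>>> {"op": "apply_moves", "data": {
  "rows": [
    [0,0,0.5,0,0,0],
    [0,0,0.5,0,0,0],
    [0,0,0,0,0,0],
    [0,0,0,0,0,0],
    [0,0,0,0,0,0]
  ]
}}

```text
time: 9.9
tool_pos: [501.8, 338.7, 110.3]
tcp_rot: [180.0, -0.0, 89.9]
ft_force: [0.4, 0.1, -1.8]
finger_gap: 49.0
grip_force: 62.9
```

>>> {"op": "apply_moves", "data": {
  "rows": [
    [0,0,0.5,0,0,0],
    [0,0,0.5,0,0,0],
    [0,0,0.5,0,0,0],
    [0,0,0,0,0,0],
    [0,0,0,0,0,0]
  ]
}}

```text
time: 10.52
tool_pos: [501.9, 338.8, 109.8]
tcp_rot: [180.0, -0.0, 89.9]
ft_force: [-2.5, -0.6, 5.9]
finger_gap: 48.7
grip_force: 63.9
```

Run:
```python
from h import *
s=sense();print(s['tool_pos'],s['ft_force'])
p,d=snap('scene'); save(p[120:300,200:520],'s1.png') 
im=cv2.resize(p[150:280,340:500],None,fx=4,fy=4); save(im,'s1.png'); W=world('scene',d)
h=cv2.cvtColor(p,cv2.COLOR_RGB2HSV).astype(int);X,Y,Z=np.moveaxis(W,-1,0)
m=(np.hypot(X-502,Y-342)<50)&(h[...,1]<70)&(Z>2)&(h[...,2]>100); print(np.percentile(Z[m],[0,2,5,95,100]),m.sum())
```

```text
[501.93644974 338.83169975 109.83293344] [-2.48889875 -0.62016176  5.8552114 ]
[  5.18413615   9.49903078  16.46050595 431.49432364 432.00233743] 233
```

View pics/s1.png

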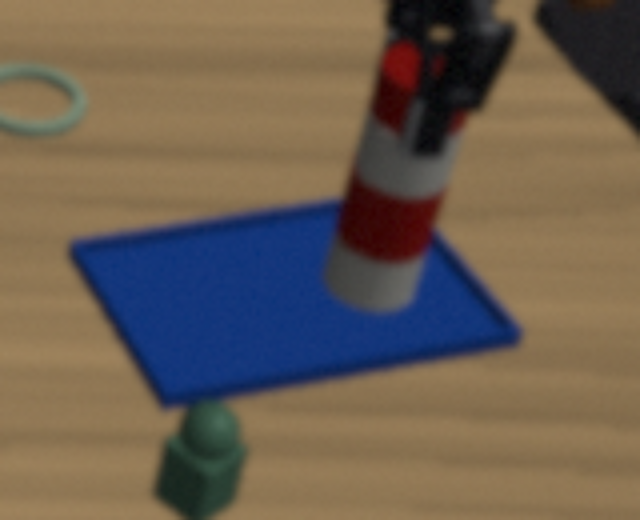

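The scene crop shows the red can standing on the tray, base at about (372,300) in the crop, inside the rim. I'll release it.

>>> {"op": "apply_moves", "data": {
  "rows": [
    [0,0,0,0,0,0],
    [0,0,0,0,0,0],
    [0,0,0,0,0,0],
    [0,0,0,0,0,0],
    [0,0,0,0,0,0]
  ],
  "fingers": 85
}}

```text
time: 11.2
tool_pos: [501.8, 338.6, 108.7]
tcp_rot: [-180.0, 0.0, 89.9]
ft_force: [-0.8, 0.6, -0.7]
finger_gap: 84.9
grip_force: 0.0
```

>>> {"op": "apply_moves", "data": {
  "rows": [
    [0,0,-10,0,0,0],
    [0,0,-25,0,0,0],
    [0,0,-35,0,0,0],
    [0,0,-25,0,0,0],
    [0,0,0,0,0,0]
  ]
}}

```text
time: 11.82
tool_pos: [503.4, 339.6, 207.6]
tcp_rot: [179.7, -0.2, 89.9]
ft_force: [-0.2, -0.7, -0.5]
finger_gap: 84.8
grip_force: 0.0
```

Run:
```python
from h import *
for c in ('scene','top'):
    p,d=snap(c); W=world(c,d); X,Y,Z=np.moveaxis(W,-1,0)
    circ(c+'red',W[(d>0)&(np.hypot(X-503,Y-342)<45)&(Z>143)&(Z<157)])
    circ(c+'yel',W[(d>0)&(np.hypot(X-542,Y-14)<40)&(Z>143)&(Z<157)])
    circ(c+'pale',W[(d>0)&(np.hypot(X-586,Y+35)<36)&(Z>66)&(Z<90)])
    if c=='scene': save(cv2.resize(p[130:280,200:500],None,fx=2.6,fy=2.6),'s2.png')
```

```text
scenered 309 mean [507.5 342.2 148.5] circ 503.5 342.2 26.5 rect [503.5 342.5] [50.2 47.9]
sceneyel 364 mean [546.7  14.9 150.8] circ 542.7 14.7 26.1 rect [543.5  15.2] [50.2 47.6]
scenepale 370 mean [585.9 -33.4  75.4] circ 585.9 -33.6 29.0 rect [586.1 -33.6] [55.3 55.1]
topred 424 mean [504.5 340.2 149.5] circ 504.7 341.0 24.9 rect [505.2 340.7] [48.4 47.7]
topyel 399 mean [542.8  12.7 152.3] circ 543.6 12.6 24.9 rect [543.   12.3] [47.9 48.2]
toppale 169 mean [590.2 -36.8  78.3] circ 587.3 -36.5 27.8 rect [587.2 -36.4] [51.8 55.5]
```

View pics/s2.png

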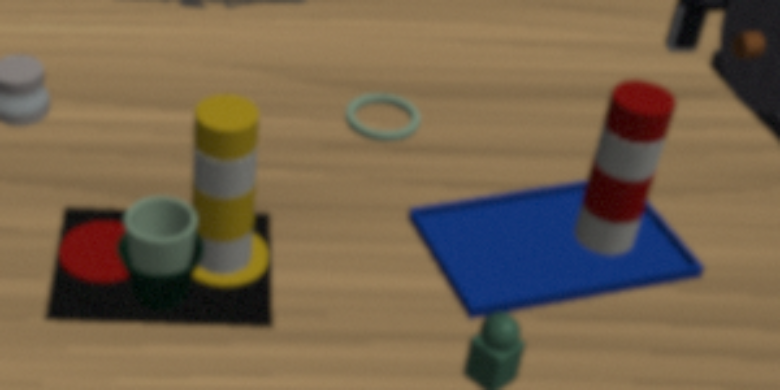

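Image: red can upright in the tray (crop 625,165), yellow can at (226,185), cups at (160,235), undisturbed. Next, yellow.

>>> {"op": "apply_moves", "data": {
  "rows": [
    [-45,8,0,0,0,0],
    [-60,8,0,0,0,0],
    [-60,8,0,0,0,0],
    [-60,8,0,0,0,0],
    [-60,6,0,0,0,0]
  ]
}}

```text
time: 12.55
tool_pos: [538.5, 51.8, 202.0]
tcp_rot: [-179.9, 0.0, 90.0]
ft_force: [0.7, 0.7, -0.3]
finger_gap: 85.1
grip_force: 0.0
```

>>> {"op": "apply_moves", "data": {
  "rows": [
    [-35,0,0,0,0,0],
    [-6,0,0,0,0,0],
    [0,0,0,0,0,0],
    [0,0,0,0,0,0],
    [0,0,0,0,0,0]
  ]
}}

```text
time: 13.18
tool_pos: [539.4, 13.8, 203.6]
tcp_rot: [-180.0, -0.0, 90.0]
ft_force: [-0.0, 0.1, -0.8]
finger_gap: 84.8
grip_force: 0.0
```

>>> {"op": "apply_moves", "data": {
  "rows": [
    [0,1.5,25,0,0,0],
    [0,0,30,0,0,0],
    [0,0,25,0,0,0],
    [0,0,12,0,0,0],
    [0,0,0,0,0,0]
  ]
}}

```text
time: 13.8
tool_pos: [540.4, 13.1, 111.2]
tcp_rot: [-179.9, -0.0, 90.0]
ft_force: [-0.3, 0.4, 1.7]
finger_gap: 85.1
grip_force: 0.0
```

>>> {"op": "apply_moves", "data": {
  "rows": [
    [0,0,0,0,0,0],
    [0,0,0,0,0,0],
    [0,0,0,0,0,0],
    [0,0,0,0,0,0],
    [0,0,0,0,0,0]
  ],
  "fingers": 40
}}

```text
time: 14.42
tool_pos: [541.7, 12.6, 113.4]
tcp_rot: [179.9, 0.0, 89.9]
ft_force: [-2.7, 1.0, 5.7]
finger_gap: 48.8
grip_force: 61.9
```

>>> {"op": "apply_moves", "data": {
  "rows": [
    [0,0,-8,0,0,0],
    [0,0,-16,0,0,0],
    [0,0,-20,0,0,0],
    [15,-1,-8,0,0,0],
    [30,-2,0,0,0,0]
  ]
}}

```text
time: 15.05
tool_pos: [538.7, 58.1, 165.3]
tcp_rot: [179.9, -0.0, 89.8]
ft_force: [0.5, -0.1, -2.6]
finger_gap: 48.9
grip_force: 62.3
```

>>> {"op": "apply_moves", "data": {
  "rows": [
    [40,-2,0,0,0,0],
    [45,-2,0,0,0,0],
    [45,-2,0,0,0,0],
    [35,-2,0,0,0,0],
    [20,-1,0,0,0,0]
  ]
}}

```text
time: 15.68
tool_pos: [528.3, 245.1, 163.8]
tcp_rot: [-180.0, -0.0, 90.1]
ft_force: [0.2, -0.8, -1.8]
finger_gap: 48.7
grip_force: 62.3
```

>>> {"op": "apply_moves", "data": {
  "rows": [
    [6,0,0,0,0,0],
    [0,0,0,0,0,0],
    [0,0,20,0,0,0],
    [0,0,15,0,0,0],
    [0,0,8,0,0,0]
  ]
}}

```text
time: 16.3
tool_pos: [528.0, 247.6, 118.3]
tcp_rot: [-179.8, 0.1, 89.9]
ft_force: [-0.5, 0.4, -2.3]
finger_gap: 48.8
grip_force: 62.4
```

>>> {"op": "apply_moves", "data": {
  "rows": [
    [0,0,3,0,0,0],
    [0,0,2,0,0,0],
    [0,0,1,0,0,0],
    [0,0,0.5,0,0,0],
    [0,0,0,0,0,0]
  ]
}}

```text
time: 16.92
tool_pos: [529.3, 248.7, 114.6]
tcp_rot: [180.0, -0.0, 89.9]
ft_force: [1.0, -0.3, -1.9]
finger_gap: 49.1
grip_force: 62.4
```

>>> {"op": "apply_moves", "data": {
  "rows": [
    [0,0,0.5,0,0,0],
    [0,0,0.5,0,0,0],
    [0,0,0,0,0,0],
    [0,0,0,0,0,0],
    [0,0,0,0,0,0]
  ]
}}

```text
time: 17.55
tool_pos: [529.2, 248.6, 113.3]
tcp_rot: [180.0, 0.0, 89.9]
ft_force: [0.5, -0.4, -1.1]
finger_gap: 49.3
grip_force: 62.4
```

>>> {"op": "apply_moves", "data": {
  "rows": [
    [0,0,0.5,0,0,0],
    [0,0,0.5,0,0,0],
    [0,0,0.5,0,0,0],
    [0,0,0,0,0,0],
    [0,0,0,0,0,0]
  ]
}}

```text
time: 18.18
tool_pos: [529.2, 248.7, 111.8]
tcp_rot: [180.0, -0.0, 89.9]
ft_force: [0.4, 0.5, -2.0]
finger_gap: 48.7
grip_force: 62.4
```

>>> {"op": "apply_moves", "data": {
  "rows": [
    [0,0,0.5,0,0,0],
    [0,0,0.5,0,0,0],
    [0,0,0,0,0,0],
    [0,0,0,0,0,0],
    [0,0,0,0,0,0]
  ]
}}

```text
time: 18.8
tool_pos: [529.2, 248.6, 110.8]
tcp_rot: [180.0, -0.0, 89.9]
ft_force: [0.2, 0.6, -1.9]
finger_gap: 48.6
grip_force: 62.4
```

>>> {"op": "apply_moves", "data": {
  "rows": [
    [0,0,0.4,0,0,0],
    [0,0,0.4,0,0,0],
    [0,0,0,0,0,0],
    [0,0,0,0,0,0],
    [0,0,0,0,0,0]
  ]
}}

```text
time: 19.42
tool_pos: [529.3, 248.7, 110.4]
tcp_rot: [180.0, -0.0, 89.9]
ft_force: [-3.0, -0.7, 5.9]
finger_gap: 48.7
grip_force: 62.9
```

>>> {"op": "apply_moves", "data": {
  "rows": [
    [0,0,0.4,0,0,0],
    [0,0,0.2,0,0,0],
    [0,0,0,0,0,0],
    [0,0,0,0,0,0],
    [0,0,0,0,0,0]
  ]
}}

```text
time: 20.05
tool_pos: [529.3, 248.9, 110.4]
tcp_rot: [180.0, -0.0, 89.9]
ft_force: [-5.2, -1.2, 9.9]
finger_gap: 49.0
grip_force: 63.5
```

>>> {"op": "apply_moves", "data": {
  "rows": [
    [0,0,-0.5,0,0,0],
    [0,0,0,0,0,0],
    [0,0,0,0,0,0],
    [0,0,0,0,0,0],
    [0,0,0,0,0,0]
  ],
  "fingers": 85
}}

```text
time: 20.68
tool_pos: [529.1, 248.6, 109.8]
tcp_rot: [-180.0, 0.0, 89.9]
ft_force: [-0.3, -0.2, -0.8]
finger_gap: 85.0
grip_force: 0.0
```

>>> {"op": "apply_moves", "data": {
  "rows": [
    [0,0,-15,0,0,0],
    [0,0,-30,0,0,0],
    [0,0,-30,0,0,0],
    [-15,0,0,0,0,0],
    [-45,5,0,0,0,0]
  ],
  "grip_force": 40
}}

```text
time: 21.3
tool_pos: [534.1, 189.1, 185.6]
tcp_rot: [179.9, -0.0, 90.1]
ft_force: [0.5, -0.2, 0.3]
finger_gap: 84.6
grip_force: 0.0
```

>>> {"op": "apply_moves", "data": {
  "rows": [
    [-55,15,0,0,0,0],
    [-55,15,0,0,0,0],
    [-55,15,0,0,0,0],
    [-40,7,0,0,0,0],
    [0,0,0,0,0,0]
  ]
}}

```text
time: 21.92
tool_pos: [585.6, -19.9, 184.5]
tcp_rot: [-180.0, 0.0, 89.7]
ft_force: [0.4, -0.2, 0.8]
finger_gap: 85.0
grip_force: 0.0
```

>>> {"op": "apply_moves", "data": {
  "rows": [
    [-15,0,0,0,0,0],
    [0,0,20,0,0,0],
    [0,0,20,0,0,0],
    [0,0,10,0,0,0],
    [0,0,0,0,0,0]
  ]
}}

```text
time: 22.55
tool_pos: [584.7, -30.7, 133.0]
tcp_rot: [-179.8, -0.0, 90.0]
ft_force: [0.2, 0.1, -0.1]
finger_gap: 85.0
grip_force: 0.0
```

Run:
```python
from h import *
s=sense();print(s['tool_pos'])
for c in ('scene','top'):
    p,d=snap(c); W=world(c,d); X,Y,Z=np.moveaxis(W,-1,0)
    h=cv2.cvtColor(p,cv2.COLOR_RGB2HSV).astype(int);H,S,V=h[...,0],h[...,1],h[...,2]
    red=((H<8)|(H>172))&(S>150)&(V>50); yel=(H>20)&(H<34)&(S>150)
    circ(c+'red',W[(d>0)&(np.hypot(X-503,Y-342)<45)&(Z>140)&(Z<157)])
    circ(c+'yel',W[(d>0)&(np.hypot(X-530,Y-248)<40)&(Z>140)&(Z<157)])
    circ(c+'pale',W[(d>0)&(np.hypot(X-586,Y+35)<36)&(Z>66)&(Z<82)])
    for n,m,y in (('rd',red,-86),('yd',yel,14)): circ(c+n,W[m&(d>0)&(np.hypot(X-541,Y-y)<48)&(Z<14)])
    if c=='scene': save(cv2.resize(p[130:280,200:500],None,fx=2.6,fy=2.6),'s3.png')
```

```text
[584.71726208 -30.70329391 132.96468588]
scenered 340 mean [508.6 341.6 147.9] circ 504.6 342.8 25.6 rect [504.5 343.2] [48.2 49.2]
sceneyel 361 mean [534.5 249.6 147.9] circ 528.2 251.1 27.9 rect [530.5 250.5] [49.8 48.9]
scenepale 355 mean [585.8 -33.6  75.2] circ 585.7 -33.0 28.8 rect [585.5 -33.2] [54.  55.4]
scenerd 528 mean [541.5 -91.7   6.5] circ 535.2 -84.0 42.4 rect [536.5 -93.7] [84.1 56.3]
sceneyd 617 mean [542.5  23.2   6.4] circ 537.0 15.1 44.5 rect [538.3  24.2] [60.9 86.7]
topred 433 mean [504.4 339.8 149.4] circ 504.5 341.1 25.0 rect [505.  340.6] [48.3 48.3]
topyel 421 mean [530.4 247.8 149.4] circ 530.8 248.4 25.1 rect [530.6 248.6] [47.7 48.7]
toppale 36 mean [582.9 -34.3  78.3] circ 586.1 -36.1 27.2 rect [580.3 -35.5] [53.1 32.9]
toprd 585 mean [539.4 -79.5   7.5] circ 540.1 -84.2 38.2 rect [539.9 -76.5] [60.  73.3]
topyd 680 mean [541.3  13.7   7.5] circ 541.8 14.1 37.7 rect [541.2  13. ] [69.6 73.6]
```

View pics/s3.png

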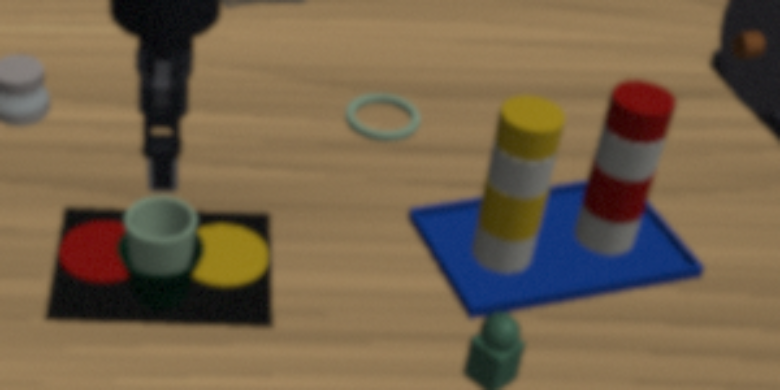

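Both canisters stand in the tray (crop 525,185 and 625,165), and the discs are free with the cups at (160,235). Descending on the cup.

>>> {"op": "apply_moves", "data": {
  "rows": [
    [-4,0,15,0,0,0],
    [0,0,25,0,0,0],
    [0,0,20,0,0,0],
    [0,0,5,0,0,0],
    [0,0,0,0,0,0]
  ]
}}

```text
time: 23.28
tool_pos: [585.8, -35.5, 69.7]
tcp_rot: [-180.0, -0.0, 89.9]
ft_force: [0.4, -0.5, 0.1]
finger_gap: 84.9
grip_force: 0.0
```

>>> {"op": "apply_moves", "data": {
  "rows": [
    [0,-0.5,8,0,0,0],
    [0,0,5,0,0,0],
    [0,0,3,0,0,0],
    [0,0,0,0,0,0],
    [0,0,0,0,0,0]
  ]
}}

```text
time: 23.9
tool_pos: [585.5, -35.4, 54.1]
tcp_rot: [180.0, 0.0, 89.9]
ft_force: [-0.3, 0.6, -0.7]
finger_gap: 84.8
grip_force: 0.0
```

>>> {"op": "apply_moves", "data": {
  "rows": [
    [0,0,0,0,0,0],
    [0,0,0,0,0,0],
    [0,0,0,0,0,0],
    [0,0,0,0,0,0],
    [0,0,0,0,0,0]
  ],
  "fingers": 64
}}

```text
time: 24.52
tool_pos: [585.4, -35.4, 53.9]
tcp_rot: [180.0, 0.0, 89.9]
ft_force: [-0.6, 0.5, 0.2]
finger_gap: 64.0
grip_force: 0.0
```

Run:
```python
from h import *
s=sense();print(s['tool_pos'])
p,d=snap('scene'); a=cv2.resize(p[185:255,225:305],None,fx=5,fy=5)
p,d,W=wworld(); b=cv2.resize(p,(467,350))
save(np.hstack([a[:,:],b])[:, :800] if 400+467<=800 else cv2.resize(np.hstack([a,b]),(800,323)),'c1.png')
```

```text
[585.39257631 -35.40447137  53.92159824]
```

View pics/c1.png

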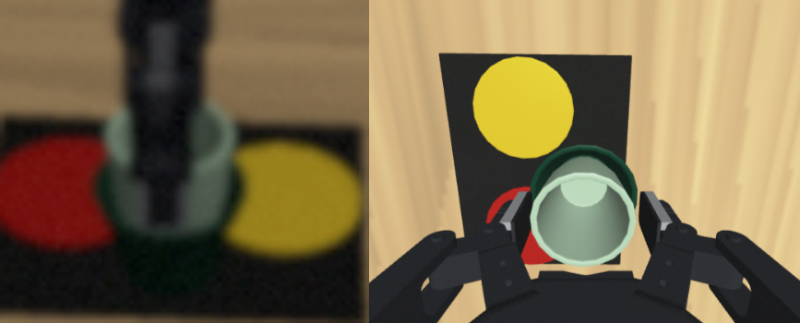

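Fingers straddle the pale rim (right panel, 530–635) almost evenly, with tips just above the dark rim. Closing.

>>> {"op": "apply_moves", "data": {
  "rows": [
    [0,0,0,0,0,0],
    [0,0,0,0,0,0],
    [0,0,0,0,0,0],
    [0,0,0,0,0,0],
    [0,0,0,0,0,0]
  ],
  "fingers": 45,
  "grip_force": 40
}}

```text
time: 25.25
tool_pos: [585.7, -35.4, 54.3]
tcp_rot: [180.0, 0.0, 89.9]
ft_force: [-1.8, 0.2, 4.6]
finger_gap: 54.1
grip_force: 42.0
```

>>> {"op": "apply_moves", "data": {
  "rows": [
    [0,0,-1,0,0,0],
    [0,0,-2,0,0,0],
    [0,0,-3,0,0,0],
    [0,0,-3,0,0,0],
    [0,0,0,0,0,0]
  ]
}}

```text
time: 25.88
tool_pos: [585.7, -35.4, 63.3]
tcp_rot: [180.0, 0.0, 89.9]
ft_force: [-0.5, 0.3, -2.0]
finger_gap: 53.7
grip_force: 42.3
```

>>> {"op": "apply_moves", "data": {
  "rows": [
    [0,0,-4,0,0,0],
    [0,0,-6,0,0,0],
    [0,0,-8,0,0,0],
    [0,0,-8,0,0,0],
    [0,0,-6,0,0,0]
  ]
}}

```text
time: 26.5
tool_pos: [585.7, -35.5, 95.9]
tcp_rot: [179.9, 0.0, 89.9]
ft_force: [-0.3, -1.0, -1.7]
finger_gap: 53.8
grip_force: 42.3
```

>>> {"op": "apply_moves", "data": {
  "rows": [
    [0,0,-8,0,0,0],
    [0,0,-12,0,0,0],
    [0,0,-10,0,0,0],
    [0,0,0,0,0,0],
    [0,0,0,0,0,0]
  ]
}}

```text
time: 27.12
tool_pos: [585.2, -35.4, 124.7]
tcp_rot: [-180.0, -0.0, 89.9]
ft_force: [-0.0, -0.3, -2.2]
finger_gap: 54.1
grip_force: 42.4
```

Run:
```python
from h import *
s=sense();print(s['tool_pos'])
p,d=snap('scene'); a=cv2.resize(p[130:270,160:320],None,fx=4,fy=4); save(a,'c2.png')
for c in('scene','top'):
    if c=='top': p,d=snap(c)
    print(c,[(q['xyz'],q['confidence']) for q in models.place_of('dark_cup',c)[:1]])
```

```text
[585.21390311 -35.3877693  124.68231983]
scene [([588.3, -30.4, 5.5], 0.65)]
top [([583.9, -37.6, 4.5], 0.61)]
```

View pics/c2.png

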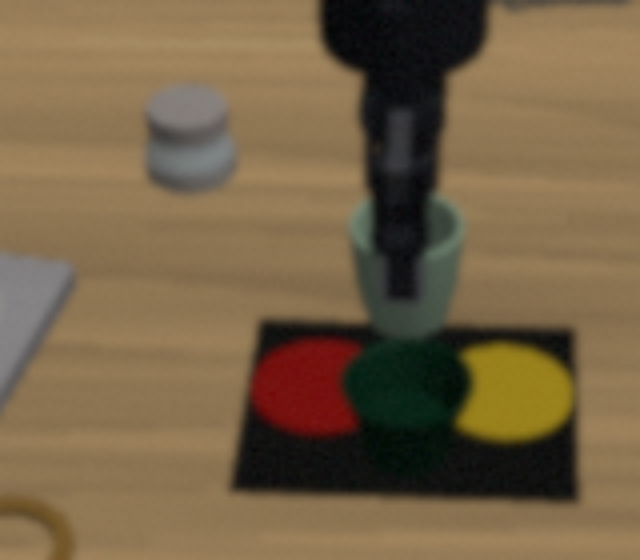

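The pale cup is lifted clear (crop 405,265), and the dark cup has stayed in place (405,400). On to the plate.

>>> {"op": "apply_moves", "data": {
  "rows": [
    [-15,-5,0,0,0,0],
    [-35,-10,0,0,0,0],
    [-45,-14,0,0,0,0],
    [-45,-14,0,0,0,0],
    [-45,-14,0,0,0,0]
  ]
}}

```text
time: 27.95
tool_pos: [527.0, -222.6, 124.9]
tcp_rot: [-180.0, 0.0, 89.9]
ft_force: [1.0, -0.1, -1.9]
finger_gap: 53.9
grip_force: 42.4
```

>>> {"op": "apply_moves", "data": {
  "rows": [
    [-40,-13,0,0,0,0],
    [-28,-9,0,0,0,0],
    [-14,-4,0,0,0,0],
    [-4,-1,0,0,0,0],
    [0,0,0,0,0,0]
  ]
}}

```text
time: 28.58
tool_pos: [501.3, -305.8, 124.8]
tcp_rot: [-180.0, -0.0, 90.0]
ft_force: [0.3, 0.6, -1.9]
finger_gap: 54.0
grip_force: 42.4
```

Descend to about 53, then creep.

>>> {"op": "apply_moves", "data": {
  "rows": [
    [-1,0,20,0,0,0],
    [0,0,25,0,0,0],
    [0,0,15,0,0,0],
    [0,0,7,0,0,0],
    [0,0,3,0,0,0]
  ]
}}

```text
time: 29.2
tool_pos: [501.2, -307.1, 54.5]
tcp_rot: [-180.0, -0.0, 90.0]
ft_force: [0.5, -0.2, -1.4]
finger_gap: 53.8
grip_force: 42.5
```

>>> {"op": "apply_moves", "data": {
  "rows": [
    [0,0,1,0,0,0],
    [0,0,1,0,0,0],
    [0,0,0.5,0,0,0],
    [0,0,0,0,0,0],
    [0,0,0,0,0,0]
  ]
}}

```text
time: 29.82
tool_pos: [501.1, -307.4, 52.5]
tcp_rot: [180.0, 0.0, 89.9]
ft_force: [-0.1, 0.1, -1.3]
finger_gap: 53.6
grip_force: 42.5
```

Run:
```python
from h import *
s=sense();print(s['tool_pos'])
for c in ('scene','top'):
    p,d=snap(c); W=world(c,d); X,Y,Z=np.moveaxis(W,-1,0)
    h=cv2.cvtColor(p,cv2.COLOR_RGB2HSV).astype(int);H,S,V=h[...,0],h[...,1],h[...,2]
    g=(H>40)&(H<95)&(S>25)&(d>0)&(np.hypot(X-501,Y+307)<50)
    circ(c+'rim',W[g&(Z>66)&(Z<80)])
```

```text
[ 501.14630238 -307.36704551   52.52166221]
scenerim 135 mean [ 500.3 -294.1   73.6] circ 508.1 -305.1 35.3 rect [ 507.  -297.4] [70.5 38.9]
toprim 25 mean [ 514.3 -286.1   75.2] circ 516.3 -290.0 17.4 rect [ 517.6 -287.9] [ 6.  34.8]
```

>>> {"op": "apply_moves", "data": {
  "rows": [
    [0,0,0.5,0,0,0],
    [0,0,0.5,0,0,0],
    [0,0,0.5,0,0,0],
    [0,0,0,0,0,0],
    [0,0,0,0,0,0]
  ]
}}

```text
time: 30.55
tool_pos: [501.1, -307.3, 50.9]
tcp_rot: [-180.0, -0.0, 89.9]
ft_force: [-1.0, 0.6, -1.2]
finger_gap: 53.7
grip_force: 42.5
```

>>> {"op": "apply_moves", "data": {
  "rows": [
    [0,0,0.4,0,0,0],
    [0,0,0.4,0,0,0],
    [0,0,0,0,0,0],
    [0,0,0,0,0,0],
    [0,0,0,0,0,0]
  ]
}}

```text
time: 31.18
tool_pos: [501.1, -307.3, 50.1]
tcp_rot: [180.0, 0.0, 89.9]
ft_force: [-0.4, 0.3, -0.7]
finger_gap: 53.4
grip_force: 42.5
```

>>> {"op": "apply_moves", "data": {
  "rows": [
    [0,0,0.4,0,0,0],
    [0,0,0.3,0,0,0],
    [0,0,0,0,0,0],
    [0,0,0,0,0,0],
    [0,0,0,0,0,0]
  ]
}}

```text
time: 31.8
tool_pos: [501.1, -307.3, 49.4]
tcp_rot: [180.0, 0.0, 89.9]
ft_force: [0.3, 0.4, -2.0]
finger_gap: 53.8
grip_force: 42.5
```

>>> {"op": "apply_moves", "data": {
  "rows": [
    [0,0,0.4,0,0,0],
    [0,0,0.3,0,0,0],
    [0,0,0,0,0,0],
    [0,0,0,0,0,0],
    [0,0,0,0,0,0]
  ]
}}

```text
time: 32.42
tool_pos: [501.1, -307.3, 48.7]
tcp_rot: [-180.0, 0.0, 89.9]
ft_force: [0.2, 0.3, -1.8]
finger_gap: 53.8
grip_force: 42.5
```

>>> {"op": "apply_moves", "data": {
  "rows": [
    [0,0,0.3,0,0,0],
    [0,0,0.2,0,0,0],
    [0,0,0,0,0,0],
    [0,0,0,0,0,0],
    [0,0,0,0,0,0]
  ]
}}

```text
time: 33.05
tool_pos: [501.1, -307.3, 48.2]
tcp_rot: [-180.0, -0.0, 89.9]
ft_force: [-0.9, -0.5, -1.9]
finger_gap: 53.9
grip_force: 42.5
```

>>> {"op": "apply_moves", "data": {
  "rows": [
    [0,0,0.4,0,0,0],
    [0,0,0.3,0,0,0],
    [0,0,0,0,0,0],
    [0,0,0,0,0,0],
    [0,0,0,0,0,0]
  ]
}}

```text
time: 33.67
tool_pos: [501.2, -307.3, 47.6]
tcp_rot: [180.0, 0.0, 89.9]
ft_force: [0.3, 0.8, -0.6]
finger_gap: 53.7
grip_force: 42.5
```

>>> {"op": "apply_moves", "data": {
  "rows": [
    [0,0,0.4,0,0,0],
    [0,0,0.3,0,0,0],
    [0,0,0,0,0,0],
    [0,0,0,0,0,0],
    [0,0,0,0,0,0]
  ]
}}

```text
time: 34.3
tool_pos: [501.1, -307.6, 47.4]
tcp_rot: [180.0, 0.0, 89.9]
ft_force: [-3.9, 0.3, 5.3]
finger_gap: 54.0
grip_force: 43.1
```

>>> {"op": "apply_moves", "data": {
  "rows": [
    [0,0,0,0,0,0],
    [0,0,0,0,0,0],
    [0,0,0,0,0,0],
    [0,0,0,0,0,0],
    [0,0,0,0,0,0]
  ],
  "fingers": 85
}}

```text
time: 34.92
tool_pos: [501.1, -307.3, 46.8]
tcp_rot: [180.0, -0.0, 89.9]
ft_force: [-0.1, -0.6, -0.2]
finger_gap: 85.0
grip_force: 0.0
```

>>> {"op": "apply_moves", "data": {
  "rows": [
    [0,0,-10,0,0,0],
    [0,0,-25,0,0,0],
    [0,0,-40,0,0,0],
    [0,0,-40,0,0,0],
    [0,0,-30,0,0,0]
  ],
  "grip_force": 60
}}

```text
time: 35.55
tool_pos: [501.7, -307.7, 195.0]
tcp_rot: [179.9, 0.1, 89.9]
ft_force: [1.4, -0.2, -0.4]
finger_gap: 85.1
grip_force: 0.0
```

>>> {"op": "apply_moves", "data": {
  "rows": [
    [40,0,-10,0,0,0],
    [60,0,0,0,0,0],
    [60,0,0,0,0,0],
    [60,5,0,0,0,0],
    [60,5,0,0,0,0]
  ]
}}

```text
time: 36.17
tool_pos: [511.5, -25.6, 203.0]
tcp_rot: [179.9, 0.0, 89.9]
ft_force: [0.2, -0.1, 0.0]
finger_gap: 85.1
grip_force: 0.0
```

Run:
```python
from h import *
s=sense();print(s['tool_pos'])
for c in ('scene','top'):
    p,d=snap(c); W=world(c,d); X,Y,Z=np.moveaxis(W,-1,0)
    h=cv2.cvtColor(p,cv2.COLOR_RGB2HSV).astype(int);H,S,V=h[...,0],h[...,1],h[...,2]
    N=(d>0)&(np.hypot(X-501,Y+307)<45)
    circ(c+'rim',W[N&(Z>66)&(Z<82)])
    circ(c+'plate',W[(d>0)&(np.hypot(X-501,Y+307)<100)&(Z>12)&(Z<30)&(S<60)])
    circ(c+'win',W[(d>0)&(np.hypot(X-501,Y+307)<50)&(Z>12)&(Z<30)&(S<60)&(V>150)])
    red=((H<8)|(H>172))&(S>150)&(V>50); yel=(H>20)&(H<34)&(S>150)
    for n,m,y in (('rd',red,-86),('yd',yel,14)): circ(c+n,W[m&(d>0)&(np.hypot(X-541,Y-y)<46)&(Z<14)])
    circ(c+'dark',W[(d>0)&(np.hypot(X-586,Y+35)<45)&(Z>42)&(Z<56)])
    circ(c+'yel',W[(d>0)&(np.hypot(X-530,Y-248)<40)&(Z>140)&(Z<157)])
    if c=='scene': save(cv2.resize(p[150:280,80:320],None,fx=3,fy=3),'c3.png')
```

```text
[511.45435451 -25.57320459 202.96341689]
scenerim 220 mean [ 501.9 -305.3   71. ] circ 501.6 -305.1 28.9 rect [ 501.6 -304.9] [55.6 54.2]
sceneplate 1832 mean [ 518.4 -300.    17.9] circ 503.6 -304.1 89.6 rect [ 501.4 -305.7] [131.7 133.6]
scenewin 326 mean [ 513.1 -301.7   18.6] circ 501.0 -305.8 41.6 rect [ 507.8 -303.2] [64.3 82.5]
scenerd 528 mean [541.5 -91.3   6.6] circ 536.8 -84.8 41.5 rect [536.5 -92.2] [81.4 58.4]
sceneyd 601 mean [543.2  22.8   6.6] circ 538.3 16.7 43.7 rect [537.5  23.6] [62.1 84.6]
scenedark 316 mean [581.  -34.1  48. ] circ 585.3 -32.5 35.9 rect [585.6 -33.1] [69.1 68.1]
sceneyel 356 mean [534.2 249.7 147.9] circ 529.6 250.6 25.9 rect [530.8 250.6] [47.8 49.6]
toprim 159 mean [ 504.3 -309.2   73. ] circ 503.7 -307.8 27.9 rect [ 503.6 -307.8] [53.9 54. ]
topplate 2372 mean [ 500.2 -304.4   18.9] circ 502.2 -307.0 89.3 rect [ 502.9 -307.2] [129.1 129.4]
topwin 665 mean [ 497.9 -295.9   19.5] circ 500.8 -306.9 49.8 rect [ 503.9 -305.2] [94.1 87.3]
toprd 383 mean [527.9 -86.2   7.3] circ 535.0 -83.5 34.1 rect [527.6 -90.2] [47.2 67.4]
topyd 406 mean [534.1  25.4   7.7] circ 539.4 19.3 37.3 rect [533.8  26.7] [74.2 44. ]
topdark few 0
topyel 419 mean [530.4 247.9 149.5] circ 530.8 248.9 25.0 rect [530.5 248.2] [48.1 48.8]
```

View pics/c3.png

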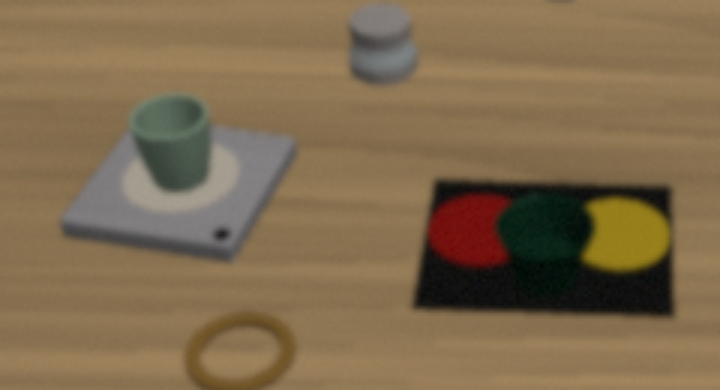

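The pale cup stands upright in the window (crop 178,145), and the dark cup (545,245) and ring are undisturbed. Next, the yellow can goes back.

>>> {"op": "apply_moves", "data": {
  "rows": [
    [50,4,0,0,0,0],
    [60,4,0,0,0,0],
    [60,4,0,0,0,0],
    [60,4,0,0,0,0],
    [40,2,0,0,0,0]
  ]
}}

```text
time: 36.9
tool_pos: [529.8, 244.8, 202.6]
tcp_rot: [179.9, -0.0, 90.0]
ft_force: [0.2, -0.9, 0.2]
finger_gap: 84.7
grip_force: 0.0
```

>>> {"op": "apply_moves", "data": {
  "rows": [
    [4,0,0,0,0,0],
    [0,0,0,0,0,0],
    [0,0,20,0,0,0],
    [0,0,20,0,0,0],
    [0,0,10,0,0,0]
  ]
}}

```text
time: 37.52
tool_pos: [528.3, 245.4, 148.7]
tcp_rot: [-179.8, 0.1, 89.9]
ft_force: [-0.1, -0.2, -0.5]
finger_gap: 84.8
grip_force: 0.0
```

>>> {"op": "apply_moves", "data": {
  "rows": [
    [1,0,15,0,0,0],
    [0,0,15,0,0,0],
    [0,0,9,0,0,0],
    [0,0,0,0,0,0],
    [0,0,0,0,0,0]
  ]
}}

```text
time: 38.15
tool_pos: [530.0, 247.8, 113.4]
tcp_rot: [180.0, -0.0, 89.9]
ft_force: [-0.8, 0.2, 0.1]
finger_gap: 84.8
grip_force: 0.0
```

>>> {"op": "apply_moves", "data": {
  "rows": [
    [0,0,0,0,0,0],
    [0,0,0,0,0,0],
    [0,0,0,0,0,0],
    [0,0,0,0,0,0],
    [0,0,0,0,0,0]
  ],
  "fingers": 40
}}

```text
time: 38.78
tool_pos: [529.9, 247.9, 113.6]
tcp_rot: [180.0, -0.0, 89.9]
ft_force: [-2.0, -1.0, 6.3]
finger_gap: 48.7
grip_force: 62.3
```

>>> {"op": "apply_moves", "data": {
  "rows": [
    [0,0,-8,0,0,0],
    [0,0,-16,0,0,0],
    [0,0,-20,0,0,0],
    [0,0,-10,0,0,0],
    [0,0,0,0,0,0]
  ]
}}

```text
time: 39.4
tool_pos: [530.6, 248.0, 168.6]
tcp_rot: [179.8, -0.1, 89.9]
ft_force: [-0.4, 0.8, -2.1]
finger_gap: 48.9
grip_force: 62.3
```

>>> {"op": "apply_moves", "data": {
  "rows": [
    [-15,0,0,0,0,0],
    [-35,2,0,0,0,0],
    [-45,2,0,0,0,0],
    [-45,2,0,0,0,0],
    [-45,2,0,0,0,0]
  ]
}}

```text
time: 40.02
tool_pos: [536.5, 60.3, 165.7]
tcp_rot: [-179.9, 0.0, 89.9]
ft_force: [0.4, -0.4, -1.8]
finger_gap: 48.9
grip_force: 62.3
```

>>> {"op": "apply_moves", "data": {
  "rows": [
    [-30,2,0,0,0,0],
    [-15,1,0,0,0,0],
    [-6,0,0,0,0,0],
    [0,0,0,0,0,0],
    [0,0,0,0,0,0]
  ]
}}

```text
time: 40.65
tool_pos: [540.3, 12.6, 166.7]
tcp_rot: [-180.0, -0.0, 90.0]
ft_force: [-0.1, -1.3, -2.2]
finger_gap: 48.9
grip_force: 62.3
```

>>> {"op": "apply_moves", "data": {
  "rows": [
    [0,0.7,20,0,0,0],
    [0,0,17,0,0,0],
    [0,0,8,0,0,0],
    [0,0,4,0,0,0],
    [0,0,1,0,0,0]
  ]
}}

```text
time: 41.28
tool_pos: [541.3, 11.6, 116.9]
tcp_rot: [180.0, 0.0, 89.9]
ft_force: [0.3, 0.1, -2.9]
finger_gap: 49.1
grip_force: 62.3
```

>>> {"op": "apply_moves", "data": {
  "rows": [
    [0,0,1,0,0,0],
    [0,0,0.5,0,0,0],
    [0,0,0.5,0,0,0],
    [0,0,0,0,0,0],
    [0,0,0,0,0,0]
  ]
}}

```text
time: 41.9
tool_pos: [541.6, 11.5, 116.6]
tcp_rot: [179.9, 0.0, 89.9]
ft_force: [-5.0, -0.3, 9.4]
finger_gap: 48.9
grip_force: 63.7
```

>>> {"op": "apply_moves", "data": {
  "rows": [
    [0,0,0.4,0,0,0],
    [0,0,0.4,0,0,0],
    [0,0,0,0,0,0],
    [0,0,0,0,0,0],
    [0,0,0,0,0,0]
  ]
}}

```text
time: 42.52
tool_pos: [541.7, 11.5, 116.6]
tcp_rot: [179.9, 0.0, 89.9]
ft_force: [-7.7, 0.2, 15.6]
finger_gap: 49.0
grip_force: 64.4
```

>>> {"op": "apply_moves", "data": {
  "rows": [
    [0,0,-0.7,0,0,0],
    [0,0,-0.7,0,0,0],
    [0,0,0,0,0,0],
    [0,0,0,0,0,0],
    [0,0,0,0,0,0]
  ]
}}

```text
time: 43.15
tool_pos: [541.6, 11.6, 116.6]
tcp_rot: [179.9, 0.0, 89.9]
ft_force: [-4.9, -0.0, 7.0]
finger_gap: 48.8
grip_force: 63.2
```

>>> {"op": "apply_moves", "data": {
  "rows": [
    [0,0,0,0,0,0],
    [0,0,0,0,0,0],
    [0,0,0,0,0,0],
    [0,0,0,0,0,0],
    [0,0,0,0,0,0]
  ],
  "fingers": 85
}}

```text
time: 43.78
tool_pos: [541.1, 11.6, 115.3]
tcp_rot: [-180.0, 0.0, 89.9]
ft_force: [-0.2, 0.4, 0.4]
finger_gap: 84.8
grip_force: 0.0
```

>>> {"op": "apply_moves", "data": {
  "rows": [
    [0,0,-10,0,0,0],
    [0,0,-30,0,0,0],
    [0,0,-30,0,0,0],
    [0,0,-20,0,0,0],
    [0,0,0,0,0,0]
  ]
}}

```text
time: 44.4
tool_pos: [542.4, 11.5, 207.7]
tcp_rot: [179.8, 0.0, 89.9]
ft_force: [-0.5, -1.8, -0.7]
finger_gap: 84.9
grip_force: 0.0
```

>>> {"op": "apply_moves", "data": {
  "rows": [
    [45,-5,0,0,0,0],
    [60,-8,0,0,0,0],
    [60,-8,0,0,0,0],
    [60,-8,0,0,0,0],
    [60,-8,0,0,0,0]
  ]
}}

```text
time: 45.02
tool_pos: [503.2, 298.2, 203.7]
tcp_rot: [-179.9, 0.1, 89.9]
ft_force: [2.2, 0.2, 0.3]
finger_gap: 85.1
grip_force: 0.0
```

>>> {"op": "apply_moves", "data": {
  "rows": [
    [35,-3,0,0,0,0],
    [7,0,0,0,0,0],
    [0,0,0,0,0,0],
    [0,0,0,0,0,0],
    [0,0,0,0,0,0]
  ]
}}

```text
time: 45.65
tool_pos: [501.8, 337.5, 205.4]
tcp_rot: [180.0, 0.0, 89.9]
ft_force: [0.2, -0.4, -0.3]
finger_gap: 85.1
grip_force: 0.0
```

>>> {"op": "apply_moves", "data": {
  "rows": [
    [3.5,0,25,0,0,0],
    [0,0,30,0,0,0],
    [0,0,25,0,0,0],
    [0,0,12,0,0,0],
    [0,0,0,0,0,0]
  ]
}}

```text
time: 46.28
tool_pos: [501.2, 341.5, 112.8]
tcp_rot: [-179.9, 0.0, 89.9]
ft_force: [-0.4, -0.6, 0.2]
finger_gap: 85.3
grip_force: 0.0
```

>>> {"op": "apply_moves", "data": {
  "rows": [
    [0,0,0,0,0,0],
    [0,0,0,0,0,0],
    [0,0,0,0,0,0],
    [0,0,0,0,0,0],
    [0,0,0,0,0,0]
  ],
  "fingers": 40
}}

```text
time: 46.9
tool_pos: [502.5, 342.8, 115.2]
tcp_rot: [179.9, -0.1, 89.9]
ft_force: [-0.3, 0.6, 6.1]
finger_gap: 48.6
grip_force: 63.0
```

>>> {"op": "apply_moves", "data": {
  "rows": [
    [0,0,-8,0,0,0],
    [0,0,-16,0,0,0],
    [0,0,-20,0,0,0],
    [0,0,-10,0,0,0],
    [-15,-7,0,0,0,0]
  ]
}}

```text
time: 47.52
tool_pos: [495.5, 328.2, 169.8]
tcp_rot: [179.8, -0.1, 90.0]
ft_force: [1.0, 0.0, -2.1]
finger_gap: 48.7
grip_force: 62.5
```

>>> {"op": "apply_moves", "data": {
  "rows": [
    [-35,-14,0,0,0,0],
    [-45,-14,0,0,0,0],
    [-45,-14,0,0,0,0],
    [-45,-14,0,0,0,0],
    [-45,-10,0,0,0,0]
  ]
}}

```text
time: 48.15
tool_pos: [427.8, 111.0, 168.0]
tcp_rot: [179.9, -0.0, 90.0]
ft_force: [0.4, 0.4, -2.2]
finger_gap: 48.6
grip_force: 62.6
```

>>> {"op": "apply_moves", "data": {
  "rows": [
    [-45,0,0,0,0,0],
    [-45,0,0,0,0,0],
    [-45,0,0,0,0,0],
    [-40,10,0,0,0,0],
    [-15,22,0,0,0,0]
  ]
}}

```text
time: 48.78
tool_pos: [460.2, -80.1, 168.3]
tcp_rot: [179.9, 0.1, 89.8]
ft_force: [1.0, 0.4, -1.5]
finger_gap: 48.9
grip_force: 62.8
```

>>> {"op": "apply_moves", "data": {
  "rows": [
    [-5,28,0,0,0,0],
    [0,28,0,0,0,0],
    [0,17,0,0,0,0],
    [0,7,0,0,0,0],
    [0,0,0,0,0,0]
  ]
}}

```text
time: 49.4
tool_pos: [540.0, -82.8, 167.5]
tcp_rot: [-180.0, -0.0, 90.0]
ft_force: [-0.2, 0.0, -2.0]
finger_gap: 48.7
grip_force: 62.8
```

>>> {"op": "apply_moves", "data": {
  "rows": [
    [0,0,0,0,0,0],
    [0,0,20,0,0,0],
    [0,0,14,0,0,0],
    [0,0,8,0,0,0],
    [0,0,3,0,0,0]
  ]
}}

```text
time: 50.02
tool_pos: [539.4, -82.7, 121.2]
tcp_rot: [-179.9, -0.0, 89.9]
ft_force: [0.2, -0.1, -2.4]
finger_gap: 48.9
grip_force: 62.8
```

>>> {"op": "apply_moves", "data": {
  "rows": [
    [-2.5,1,0,0,0,0],
    [0,0,0,0,0,0],
    [0,0,0.5,0,0,0],
    [0,0,0.5,0,0,0],
    [0,0,0,0,0,0]
  ]
}}

```text
time: 50.65
tool_pos: [541.0, -85.3, 121.4]
tcp_rot: [180.0, 0.0, 89.9]
ft_force: [-0.0, -0.2, -2.2]
finger_gap: 48.6
grip_force: 62.8
```

>>> {"op": "apply_moves", "data": {
  "rows": [
    [0,0,0.5,0,0,0],
    [0,0,0.5,0,0,0],
    [0,0,0,0,0,0],
    [0,0,0,0,0,0],
    [0,0,0,0,0,0]
  ]
}}

```text
time: 51.28
tool_pos: [541.0, -85.4, 120.4]
tcp_rot: [180.0, -0.0, 89.9]
ft_force: [-0.8, 0.3, -2.0]
finger_gap: 48.5
grip_force: 62.8
```

>>> {"op": "apply_moves", "data": {
  "rows": [
    [0,0,0.5,0,0,0],
    [0,0,0.5,0,0,0],
    [0,0,0,0,0,0],
    [0,0,0,0,0,0],
    [0,0,0,0,0,0]
  ]
}}

```text
time: 51.9
tool_pos: [541.1, -85.4, 119.4]
tcp_rot: [180.0, 0.0, 89.9]
ft_force: [0.6, -0.7, -2.0]
finger_gap: 48.4
grip_force: 62.8
```

>>> {"op": "apply_moves", "data": {
  "rows": [
    [0,0,0.4,0,0,0],
    [0,0,0.4,0,0,0],
    [0,0,0,0,0,0],
    [0,0,0,0,0,0],
    [0,0,0,0,0,0]
  ]
}}

```text
time: 52.52
tool_pos: [541.0, -85.4, 118.6]
tcp_rot: [180.0, 0.0, 89.9]
ft_force: [0.5, 0.3, -2.4]
finger_gap: 48.6
grip_force: 62.8
```

>>> {"op": "apply_moves", "data": {
  "rows": [
    [0,0,0.4,0,0,0],
    [0,0,0.2,0,0,0],
    [0,0,0,0,0,0],
    [0,0,0,0,0,0],
    [0,0,0,0,0,0]
  ]
}}

```text
time: 53.15
tool_pos: [541.1, -85.4, 118.2]
tcp_rot: [180.0, 0.0, 89.9]
ft_force: [-2.1, -0.0, 1.7]
finger_gap: 48.8
grip_force: 63.1
```

Light contact. I'll press slightly, release, rise and check.

>>> {"op": "apply_moves", "data": {
  "rows": [
    [0,0,0.3,0,0,0],
    [0,0,0,0,0,0],
    [0,0,0,0,0,0],
    [0,0,0,0,0,0],
    [0,0,0,0,0,0]
  ]
}}

```text
time: 53.78
tool_pos: [541.2, -85.5, 118.2]
tcp_rot: [180.0, 0.0, 89.9]
ft_force: [-3.5, -0.2, 5.7]
finger_gap: 48.9
grip_force: 63.6
```

>>> {"op": "apply_moves", "data": {
  "rows": [
    [0,0,0,0,0,0],
    [0,0,0,0,0,0],
    [0,0,0,0,0,0],
    [0,0,0,0,0,0],
    [0,0,0,0,0,0]
  ],
  "fingers": 85
}}

```text
time: 54.4
tool_pos: [541.0, -85.4, 117.6]
tcp_rot: [-180.0, -0.0, 89.9]
ft_force: [0.3, -0.6, 0.3]
finger_gap: 85.0
grip_force: 0.0
```

>>> {"op": "apply_moves", "data": {
  "rows": [
    [0,0,-10,0,0,0],
    [0,0,-30,0,0,0],
    [0,0,-40,0,0,0],
    [0,0,-40,0,0,0],
    [0,-40,0,0,0,0]
  ]
}}

```text
time: 55.02
tool_pos: [504.1, -86.0, 243.1]
tcp_rot: [179.5, 0.1, 90.0]
ft_force: [-0.9, 0.7, 0.4]
finger_gap: 84.7
grip_force: 0.0
```

>>> {"op": "apply_moves", "data": {
  "rows": [
    [0,-50,0,0,0,0],
    [0,-40,0,0,0,0],
    [0,0,0,0,0,0],
    [0,0,0,0,0,0],
    [0,0,0,0,0,0]
  ]
}}

```text
time: 55.65
tool_pos: [411.8, -85.3, 238.1]
tcp_rot: [180.0, 0.0, 90.0]
ft_force: [-0.9, 0.4, 0.2]
finger_gap: 85.0
grip_force: 0.0
```

Run:
```python
from h import *
s=sense();print(s['tool_pos'])
for c in ('scene','top'):
    p,d=snap(c); W=world(c,d); X,Y,Z=np.moveaxis(W,-1,0)
    circ(c+'red',W[(d>0)&(np.hypot(X-542,Y+86)<40)&(Z>143)&(Z<157)])
    circ(c+'yel',W[(d>0)&(np.hypot(X-542,Y-13)<40)&(Z>143)&(Z<157)])
    circ(c+'pale',W[(d>0)&(np.hypot(X-501,Y+307)<45)&(Z>66)&(Z<82)])
    circ(c+'dark',W[(d>0)&(np.hypot(X-586,Y+35)<40)&(Z>42)&(Z<56)])
    save(cv2.resize(p[150:280,80:320],None,fx=3,fy=3) if c=='scene' else cv2.resize(p[180:280,220:440],None,fx=3.5,fy=3.5),'f_%s.png'%c)
```

```text
[411.77825321 -85.2992128  238.0775302 ]
scenered 363 mean [547.3 -83.4 150.8] circ 543.5 -84.4 26.2 rect [542.9 -83.2] [48.4 49.6]
sceneyel 363 mean [546.3  15.  150.8] circ 541.5 13.6 27.8 rect [543.8  15. ] [48.4 51.4]
scenepale 220 mean [ 502.5 -304.5   71.2] circ 502.2 -304.0 28.9 rect [ 502.2 -304.6] [54.9 54.4]
scenedark 317 mean [580.  -34.2  48.1] circ 582.8 -34.9 37.9 rect [585.8 -33.9] [69.7 67.6]
topred 8 mean [552.1 -64.3 151.4] circ 552.1 -65.4 8.8 rect [552.5 -64.3] [ 2.3 17.7]
topyel 403 mean [542.5  12.7 152.2] circ 543.3 12.8 25.2 rect [542.5  12.4] [48.3 48.6]
toppale 60 mean [ 516.6 -322.6   73.8] circ 508.5 -313.9 25.9 rect [ 515.  -321.7] [51.9 20.4]
topdark 218 mean [591.1 -39.6  48.9] circ 587.6 -35.9 34.6 rect [588.2 -37.8] [67.3 64.5]
```

View pics/f_scene.png

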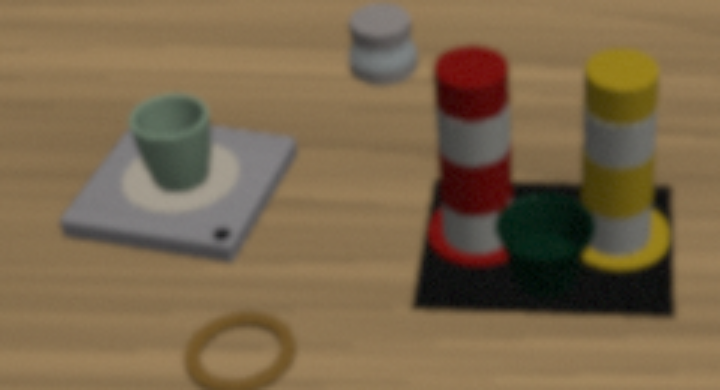

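View pics/f_top.png

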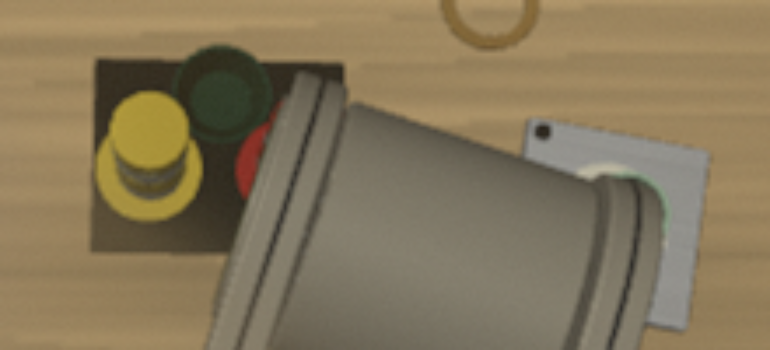

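Final views: both canisters stand on their discs (scene crop 472,150 and 620,150), the pale cup is centred on the window (178,145), and the dark cup is in place. The robot is clear of everything, so I'm handing in.

```bash
python3 -c "
from bench import job; print(job.hand_in())"
```

```text
the job is handed in; nothing more can be done
None
```

Handed in at about 56 s: the pale cup stands upright in the middle of the plate's window, each canister is back on its own disc, and the dark cup and brass ring showed no movement in the last pictures; I did not re-measure the seal stone at the end.

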